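# Release a jar from the spice rack

### The arm

A 6-joint arm with a two-finger parallel gripper is mounted at the origin on a cart in front of the work surface, level with it; the furniture and walls round the work are solid. World frame = base frame: x ahead of the robot, y to its left, z up, the work surface at z = 0. Lengths are in m, angles in rad, forces in N, time in s.
With the tool pointing down it reaches from about 0.375 to 0.75 m from the base axis. Payload 9 kg.
Tool frame: the origin (TCP) lies on the centre line of the jaws, within the pads' length; the fingertips stand 14 mm ahead of it and the grasp point (between the pads) lies 5 mm behind it; z points along the fingers, y is the line along which they close (so a half turn about z gives the same grasp; the last joint's range is limited). The gripper opens to 85 mm and grips with 20 to 120 N. Pads are 22 mm wide; open, the fingers measure 114 mm over their backs; the gripper's body (76 mm by 85 mm) begins 54 mm behind the grasp point. The pads swing forward as they close: fully open they stand 13 mm farther back than shut.
Start: joints at [1.102, 0.104, 0.097, 1.564, 0, 1.353], TCP at [0.149, 0.581, 0.245] pointing down, gripper open.
Joint ranges: [-2.99, 2.99], [-0.84, 1.86], [-1.1, 1.16], [-1.84, 2.11], [-1.51, 1.56], [-3.14, 3.14]. Speed limits (rad/s): [2.22, 2.22, 2.57, 3.14, 3.14, 3.14].

### API

Orientations are given as [roll, pitch, yaw] about the fixed x, y, z axes, in that order (R = Rz(yaw) Ry(pitch) Rx(roll)).
In Python, from workcell import arm, vision, models gives the robot as it stands.
- The arm moves only by the shell command python3 -m handwheel 'ROWS' [OPENING] [FORCE]. ROWS is JSON, one flat list of numbers, 4 for each row, row after row: the shift along the tool's x, y, z in units of 0.3 m (1.0 is 0.3 m), then the turn about the tool's z in units of 90 degrees (1.0 is 90 degrees). In form: [tx, ty, tz, turn, tx, ty, tz, turn, ...]. A call has 1 to 8 rows; each row is the pose to reach, as a shift and turn from the pose commanded when the call began, along the tool's axes at that moment; what a row does not reach only later rows make up. A row lasts 1/12 s, in which the tool goes at most 41.7 mm and 7.16 degrees, less where a joint would pass 70% of its speed; a pose out of reach is approached as far as the arm can. A call with a number of a shift or a turn outside -1 to 1 is refused whole. A call with a gripper value outside its range is refused whole. OPENING is the closure in counts, from 0 (fully open) to 255 (shut), set as the call begins (- or left out, the last holds). The fingers move at their own pace and stop on an object; FORCE is the grip in N (left out, the last holds). Time passes only in rows, so rows that repeat a pose let the fingers close. It gives the time, the measured TCP pose, the force, the opening and the grip force at its end, in the units of the state.
- arm.sense(): the state, without advancing time (a new reading comes with each control period).
- vision.read_camera(name): name is "scene" or "top"; returns the picture (480x640x3 uint8, red, green, blue); there is no depth.
- vision.calibration(name): a dict with "camera_matrix" (3x3 intrinsics, pixels), "origin" and "orientation" of the camera in the world. Camera axes: x right, y down, z forward; pixel columns grow to the right and rows downward; lengths in m; the calibration is good to about 2 mm. A picture is of the moment at which its call begins. calibration takes no time and is no camera call.
- arm.finish_job(): hands the job in; it is judged then, once.
Trained networks look in the newest picture that a camera, given by its name, has taken for a name from the list of things; names that differ only in an ending like _2 or _b are one class to them, and where a whole thing is asked for, a point or a joint stands for the part that bears it (a point fixed in the world has none). Each returns a list of dicts, best first, with "confidence" (0 to 1); they miss things now and then, are a little off and sometimes report something else, mostly with a low value. They report only what shows in the picture. A call takes as long as a camera call. They do not tell look-alikes from the thing itself.
- models.recognise(camera, query): "extent" ([left, top, right, bottom] in pixels, round what is visible of it).
- models.masks_of(camera, query): "region" (480x640 bool, what is visible of it) and "extent" ([left, top, right, bottom] in pixels, round what is visible of it).
The state is a dict: "time_s": time; "joints": joint angles; "qd": joint speeds; "effort": joint torques, N m; "tool_pos": TCP position; "ee_rot": TCP orientation; "wrist_force": force on the tool from outside, world axes, zero at the start; "moment": the same for the moment, N m; "grip_width": finger opening in m; "gripper_force": force on a finger pad.
Only numpy, scipy, OpenCV 4.12 (cv2) and the standard library are available. Lean on these libraries where they do the work, as an engineer would, in place of code of your own. Each camera call takes 0.05 s, during which the arm holds its last target. There are 200 camera calls.

### The job

Let the spice jar with the green lid out of the wooden rack: with a fingertip press down the black paddle behind its lane so that the gate at the other end of the rocker lifts and the jar rolls down to rest in the tray at the front of the rack, then let go so that the gate drops shut again. Touch neither jar and lift nothing; leave the other lane's paddle alone with the red-lidded jar waiting behind its gate, and do not disturb the things standing around.

Things in the scene. Friction and masses are not known exactly. Their poses are not given: they have to be found in the camera images.
- rack: fixed light-wood gravity rack for spice jars, 289 mm long with its paddles, 250 wide, two lanes (centres y = +61, -61 mm, 116 wide inside) sloping 15 degrees down to the front. Origin: on the table under it; x points from the low front lip to the high back with the paddles, z up. Per lane a rocker turns on an axle at x = 65, z = 124 mm; its gate hangs at x = 0. The axle's posts are 134 mm high
- tray_left (a point): middle of the tray of the left lane, on its sloping floor: the part of the lane in front of the gate (orange lower bar), 110 mm from the gate to the inside of the front lip (lip 56 mm high over the table). A released jar rolls down and stops against the lip
- tray_right (a point): middle of the tray of the right lane, on its sloping floor: the part of the lane in front of the gate (orange lower bar), 110 mm from the gate to the inside of the front lip (lip 56 mm high over the table). A released jar rolls down and stops against the lip
- paddle_left (a point): centre of the top face of the left lane's black ribbed paddle, 50 mm along x by 40 mm, level at rest and about 131 mm above the table; the rocker's axle lies 83 mm from it towards the rack's -x, 7 mm lower. Nothing lies under the paddle but the table; the back board and posts stand 47 mm from its near edge
- paddle_right (a point): centre of the top face of the right lane's black ribbed paddle, 50 mm along x by 40 mm, level at rest and about 131 mm above the table; the rocker's axle lies 83 mm from it towards the rack's -x, 7 mm lower. Nothing lies under the paddle but the table; the back board and posts stand 47 mm from its near edge
- rocker_left (a joint): rocker of the left lane (the lane at the rack's +y side): 0 = paddle up, gate shut; grows as the paddle is pressed down, stop at 0.55 rad. A jar can pass under the gate from about 0.4 rad. A spring shuts it by itself: about 1.2 N at the paddle's centre to start it, 2 to 3 N fully down
- rocker_right (a joint): rocker of the right lane (the lane at the rack's -y side): 0 = paddle up, gate shut; grows as the paddle is pressed down, stop at 0.55 rad. A jar can pass under the gate from about 0.4 rad. A spring shuts it by itself: about 1.2 N at the paddle's centre to start it, 2 to 3 N fully down
- jar_green: spice jar with a green lid, 106 mm long, 46 mm across, 0.11 kg, lying across its lane. Origin: centre of its base, on its axis; its z axis runs along the jar to the lid, and lies along the rack's +y as it waits. It may wait in either lane
- jar_red: spice jar with a red lid, 106 mm long, 45 mm across, 0.11 kg, lying across its lane. Origin: centre of its base, on its axis; its z axis runs along the jar to the lid, and lies along the rack's +y as it waits. It waits in the other lane
- jar_green_mid (a point): middle of the green-lidded jar, on its axis. Waiting: at about x = 24 mm in the rack's frame; released, against the lip: about x = -87, z = 47 mm
- jar_red_mid (a point): middle of the red-lidded jar, on its axis
- mug_red: red mug, loose bystander, 84 x 122 x 93 mm, origin under its middle (handle included)
- candle: pale green candle in a glass, loose bystander, 76 mm across, 90 mm high, origin under its middle
- pot_turquoise: low round tub, white above red, loose bystander, 63 mm across, 34 mm high, origin under its middle
Things that resemble listed ones, but are neither listed nor needed, are in the scene too. Leave any blue look-alike of the jar_green alone.

How it is judged:
By the outcome, as a careful person would: the job done as asked, in the order asked, and still so for the second after the job is handed in, with the robot touching nothing.
It also fails if it takes over 32 s, if anything falls off the work surface, if the arm or the gripper's body presses on something with over 40 N, if the wrist force passes 120 N, or if a joint passes its speed limit or range.

## Working session

There is one attempt and no reset: what is moved stays moved. The work goes in short steps, Python scripts to look and compute and a shell command to move; the robot and the scene stay as the last step left them, time stands still between calls to the robot, and variables do not carry over. Pictures are saved under pics/ and viewed, at most 10 in all, crops included, and the job is handed in when it is done.

```bash
mkdir -p pics; ls; python3 - <<'E'
from workcell import arm,vision,models
import cv2,numpy as np
for c in ["scene","top"]:
    im=vision.read_camera(c); cv2.imwrite(f"pics/{c}0.png",im[:,:,::-1])
    k=vision.calibration(c); print(c,np.round(k["camera_matrix"],1).tolist(),k["origin"],k["orientation"])
    for q in ["jar_green","jar_red","paddle_left","paddle_right","rack"]:
        print(q,[(np.round(d["extent"]).tolist(),round(d["confidence"],2)) for d in models.recognise(c,q)[:4]])
s=arm.sense();print({k:np.round(v,3).tolist() for k,v in s.items()})
E
```

```text
pics
scene [[454.5, 0.0, 318.9], [0.0, 454.5, 244.1], [0.0, 0.0, 1.0]] [0.67174823 1.12702371 0.69763104] [-2.10259974 -0.01201858  3.01028382]
jar_green [([338.0, 235.0, 357.0, 258.0], 0.87), ([298.0, 214.0, 326.0, 230.0], 0.77), ([360.0, 289.0, 405.0, 328.0], 0.62)]
jar_red [([339.0, 213.0, 355.0, 232.0], 0.82)]
paddle_left [([291.0, 222.0, 360.0, 258.0], 0.63), ([293.0, 196.0, 404.0, 289.0], 0.41)]
paddle_right []
rack [([291.0, 199.0, 402.0, 286.0], 0.92)]
top [[528.9, 0.0, 311.4], [0.0, 528.9, 241.3], [0.0, 0.0, 1.0]] [0.41206687 0.13179707 1.25870134] [-3.03746576 -0.01277257 -1.55906308]
jar_green [([420.0, 236.0, 460.0, 279.0], 0.83), ([211.0, 285.0, 257.0, 323.0], 0.78), ([288.0, 265.0, 345.0, 291.0], 0.6)]
jar_red [([342.0, 275.0, 398.0, 296.0], 0.93)]
paddle_left [([294.0, 212.0, 331.0, 298.0], 0.66)]
paddle_right [([350.0, 219.0, 392.0, 305.0], 0.59)]
rack [([277.0, 207.0, 405.0, 354.0], 0.55)]
{'time_s': 0.6, 'joints': [1.102, 0.104, 0.097, 1.564, 0.0, 1.353], 'qd': [0.001, -0.001, 0.002, 0.0, 0.001, 0.001], 'effort': [-0.002, -55.648, 50.357, 0.001, -0.0, -0.0], 'tool_pos': [0.149, 0.581, 0.245], 'ee_rot': [3.141, 0.0, 2.891], 'wrist_force': [-0.914, -0.125, 0.122], 'moment': [-0.025, -0.011, 0.007], 'gripper_force': 0.0, 'grip_width': 0.085}
```

```bash
python3 - <<'E'
import cv2
a=cv2.imread("pics/top0.png")[180:380,190:480]; cv2.imwrite("pics/topc.png",cv2.resize(a,None,fx=2.75,fy=2.75,interpolation=2))
E
```

```text
(no output)
```

View pics/top0.png

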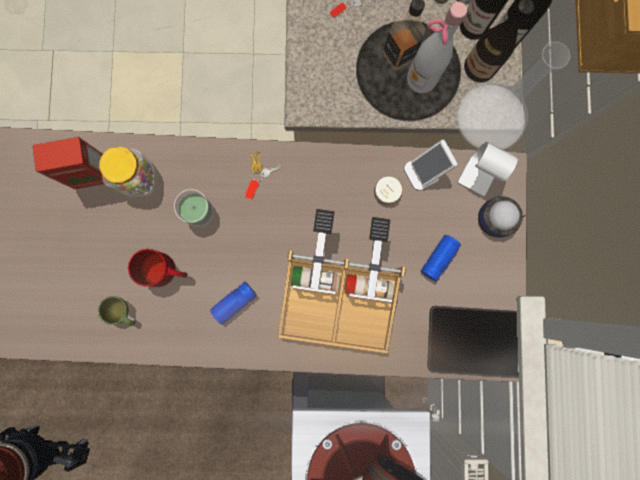

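View pics/scene0.png

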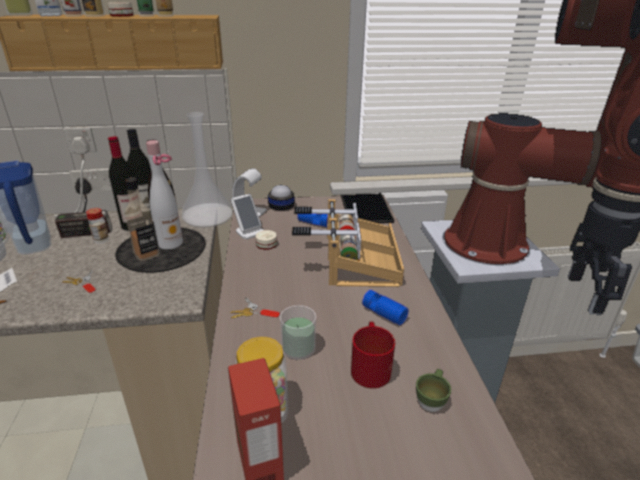

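View pics/topc.png

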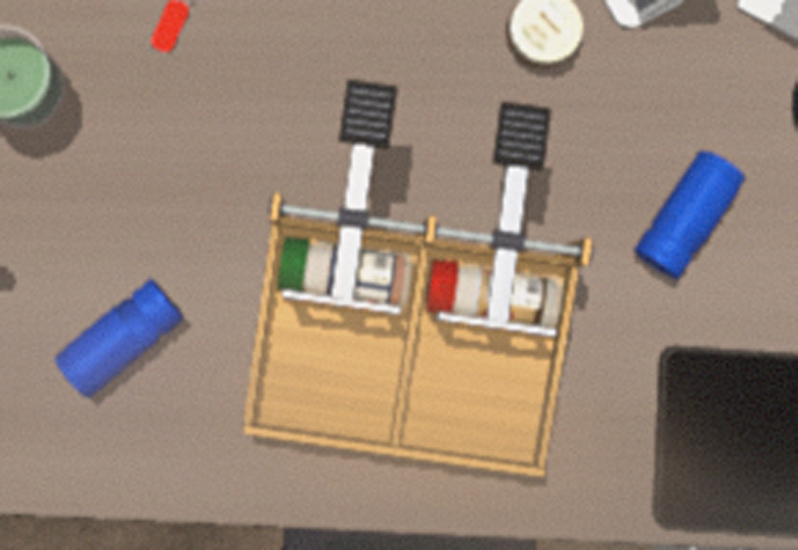

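The picture shows the green-lidded jar in the left lane (top view px 297,276) and the red-lidded one in the right lane (355,284). Candidates for the green jar are the rack jar at (315,279), the blue bottle at (234,303) and the blue bottle at (440,257). By the description it is the one in the rack. The close crop confirms this, and its paddle is the left one at about (324,221), with the other paddle at (380,229).

```bash
cat > h.py <<'E'
from workcell import arm,vision,models
import cv2,numpy as np
from scipy.spatial.transform import Rotation as R
def ray(c,u,v,z):
    k=vision.calibration(c);d=R.from_euler('xyz',k["orientation"]).as_matrix()@np.linalg.inv(k["camera_matrix"])@[u,v,1]
    o=np.array(k["origin"]);return o+d*(z-o[2])/d[2]
def proj(c,p):
    k=vision.calibration(c);q=np.array(k["camera_matrix"])@R.from_euler('xyz',k["orientation"]).as_matrix().T@(np.array(p)-k["origin"]);return q[:2]/q[2]
def units(p):
    s=arm.sense();return R.from_euler('xyz',s["ee_rot"]).as_matrix().T@(np.array(p)-s["tool_pos"])/0.3
E
python3 - <<'E'
from h import *
f=lambda x,y:(190+x/2.75,180+y/2.75)
L=ray("top",*f(369,113),.131);Rr=ray("top",*f(522,134),.131)
a=ray("top",*f(277,200),.134);b=ray("top",*f(587,245),.134)
print(L,Rr,a,b,proj("scene",L),proj("scene",Rr))
d=L-Rr;print(np.hypot(*d[:2]),"rack x yaw",np.arctan2(d[1],d[0])-np.pi/2, np.arctan2(*(a-b)[1::-1])-np.pi/2)
print(units([L[0],L[1],.2]),R.from_euler('xyz',arm.sense()["ee_rot"]).as_matrix())
E
```

```text
[0.57427415 0.09184588 0.131     ] [ 0.55930385 -0.02812253  0.131     ] [0.50477652 0.16268307 0.134     ] [ 0.47286502 -0.0780077   0.134     ] [301.38101248 229.08525574] [302.4975599  208.64018084]
0.12089883808004959 rack x yaw -0.12414369605115128 -0.1318142201369885
[-1.7783513  -1.22852225  0.15100348] [[-9.68712831e-01  2.48184301e-01  6.08852859e-05]
 [ 2.48184308e-01  9.68712820e-01  1.46509537e-04]
 [-2.26189898e-05  1.57036441e-04 -9.99999987e-01]]
```

```bash
python3 -m handwheel '[-0.1,-0.07,0,-0.01, -0.2,-0.14,0,-0.02, -0.3,-0.21,0,-0.03, -0.4,-0.28,0,-0.04, -0.5,-0.35,0,-0.05, -0.6,-0.42,0,-0.06, -0.7,-0.49,0,-0.07, -0.8,-0.56,0,-0.078]' 255 20; python3 -c "
from h import *
print(units([.574,.092,.2]),arm.sense()['ee_rot'])"
```

```text
time_s: 1.27
tool_pos: [0.3406, 0.3575, 0.2455]
ee_rot: [3.141, 0.001, 3.014]
wrist_force: [0.6, -0.1, -0.5]
grip_width: -0.0003
gripper_force: 0.0
[-0.88408742 -0.77922149  0.15183385] [3.14108028e+00 5.57632563e-04 3.01433312e+00]
```

```bash
python3 -m handwheel '[-0.09,-0.08,0,0, -0.19,-0.165,0,0, -0.29,-0.25,0,0, -0.38,-0.335,0,0, -0.48,-0.42,0,0, -0.57,-0.5,0,0, -0.66,-0.58,0.02,0, -0.75,-0.66,0.04,0]'; python3 -c "
from h import *
print(units([.574,.092,.19]))"
```

```text
time_s: 1.93
tool_pos: [0.5388, 0.1321, 0.2337]
ee_rot: [3.141, 0.001, 3.013]
wrist_force: [1.2, 0.7, 0.3]
grip_width: 0.0001
gripper_force: 0.0
[-0.1333367  -0.11750062  0.14567254]
```

```bash
python3 -m handwheel '[-0.06,-0.06,0.05,0, -0.11,-0.1,0.1,0, -0.12,-0.11,0.14,0, -0.12,-0.11,0.14,0, -0.12,-0.11,0.14,0, -0.12,-0.11,0.14,0]'; python3 - <<'E'
from h import *
print(units([.574,.092,.147]))
a=vision.read_camera("top")[...,::-1];b=vision.read_camera("scene")[...,::-1]
z=lambda i,x,y:cv2.resize(i[y:y+140,x:x+140],(400,400),interpolation=2)
cv2.imwrite("pics/c1.png",np.hstack([z(a,260,170),z(b,270,150)]))
print(proj("top",[.574,.092,.131]),proj("scene",[.574,.092,.131]))
E
```

```text
time_s: 2.43
tool_pos: [0.5687, 0.0974, 0.1923]
ee_rot: [3.141, 0.001, 3.014]
wrist_force: [0.5, -0.3, 0.2]
grip_width: 0.0003
gripper_force: 0.0
[-0.01974093 -0.01568209  0.1509454 ]
[324.10909638 221.2160652 ] [301.49175893 229.10794985]
```

View pics/c1.png

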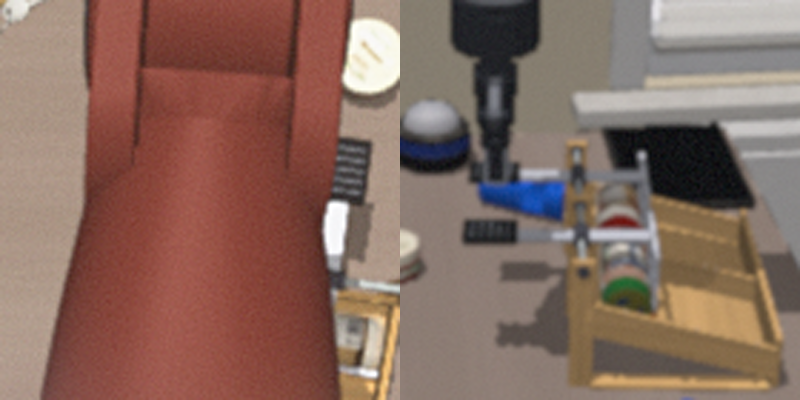

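The fingertip stands over the left paddle: the tip is at scene px (303,213) and the paddle at (301,231). Pressing now.

```bash
python3 -m handwheel '[-0.01,-0.01,0.03,0, -0.02,-0.016,0.06,0, -0.02,-0.016,0.09,0, -0.02,-0.016,0.12,0, -0.02,-0.016,0.14,0, -0.02,-0.016,0.155,0, -0.02,-0.016,0.17,0, -0.02,-0.016,0.17,0]'; python3 - <<'E'
from h import *
print(units([.574,.092,.104]),arm.sense()["wrist_force"])
E
```

```text
time_s: 3.2
tool_pos: [0.574, 0.091, 0.1394]
ee_rot: [3.142, -0.001, 3.013]
wrist_force: [-0.0, -1.0, -0.1]
grip_width: 0.0002
gripper_force: 0.0
[0.00034295 0.00340517 0.11785882] [-0.00444853 -0.95481105 -0.05127569]
```

```bash
python3 -m handwheel '[0,0,0.02,0, 0,0,0.04,0, 0,0,0.06,0, 0,0,0.08,0, 0,0,0.1,0, 0,0,0.115,0, 0,0,0.115,0, 0,0,0.115,0]'; python3 - <<'E'
from h import *
b=vision.read_camera("scene")[...,::-1]
cv2.imwrite("pics/c2.png",cv2.resize(b[180:300,270:430],(800,600),interpolation=2))
E
```

```text
time_s: 3.87
tool_pos: [0.5745, 0.0909, 0.1057]
ee_rot: [3.141, 0.0, 3.013]
wrist_force: [1.3, 0.1, 2.3]
grip_width: -0.0003
gripper_force: 1.2
```

View pics/c2.png

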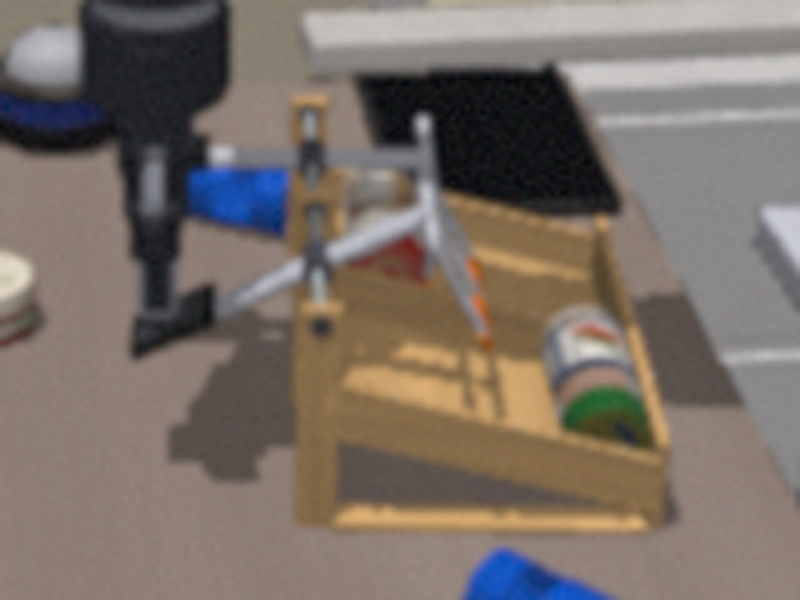

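The gate is up and the green jar lies at the lip (scene px 389,255). I'll hold briefly for it to settle, then lift off slowly.

```bash
python3 -m handwheel '[0,0,0,0,0,0,0,0,0,0,0,0,0,0,0,0,0,0,0,0,0,0,0,0,0,0,0,0,0,0,0,0]' >/dev/null; python3 -m handwheel '[0,0,-0.02,0, 0,0,-0.04,0, 0,0,-0.06,0, 0,0,-0.08,0, 0,0,-0.1,0, 0,0,-0.12,0, 0,0,-0.15,0, 0,0,-0.18,0]'; python3 -m handwheel '[0,0,-0.05,0, 0,0,-0.1,0, 0,0,-0.16,0, 0,0,-0.22,0, 0,0,-0.26,0, 0,0,-0.26,0, 0,0,-0.26,0, 0,0,-0.26,0]';  python3 - <<'E'
from h import *
b=vision.read_camera("scene")[...,::-1]
cv2.imwrite("pics/c3.png",cv2.resize(b[180:300,270:430],(800,600),interpolation=2))
E
```

```text
time_s: 5.25
tool_pos: [0.5738, 0.091, 0.1602]
ee_rot: [3.142, -0.001, 3.013]
wrist_force: [0.3, 0.3, 0.3]
grip_width: -0.0002
gripper_force: 0.0
time_s: 5.92
tool_pos: [0.574, 0.091, 0.2367]
ee_rot: [3.142, -0.001, 3.013]
wrist_force: [-0.5, 0.1, -0.4]
grip_width: -0.0
gripper_force: 0.0
```

View pics/c3.png

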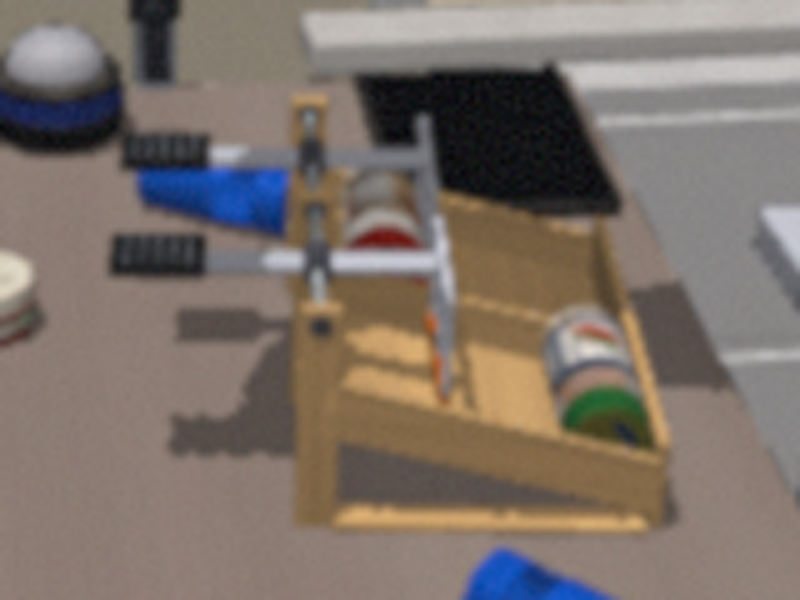

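The gate is shut, the paddle is level and the green jar rests at the lip (389,255). The red jar still waits behind its gate (347,227), and the robot is clear.

```bash
python3 -c "
from workcell import arm
print(arm.finish_job())"
```

```text
the job is handed in; nothing more can be done
None
```

The green-lidded jar is resting in the left tray against the lip, its gate has dropped shut and the red-lidded jar still waits behind its own; the job was handed in at about 6 s.

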